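# Level the drying shelf

### The job

The small drying shelf slopes, so fresh pots would warp on it: stand the spirit level gently on the shelf lengthwise and let go, then turn the shelf's levelling foot by its wing handle until the bubble rests between the two lines. Then press straight down on the spirit level with a firm push of about 10 N and finish while still pressing, the level on the shelf and the bubble still between its lines; leave the bowl, the jar and the brush alone.

Things in the scene. Friction and masses are not known exactly. Their poses are not given: they have to be found in the camera images.
- level_mid (a point): Spirit level: aluminium bar 160 long (its x), 24 wide (y), 40 high (z), black ends, about 0.25 kg, standing loose on the table on its flat underside; works either way round. The point is its centre, 20 above the underside.
- bubble (a joint): White bubble in the vial, m from the vial's middle, positive towards the spirit level's +x end. It goes to the higher end, about 0.7 mm per mrad of slope, stops at 18 mm, and needs about 2 s to settle. Within 4 mm of the middle it lies between the rings.
- bubble_mid (a point): Centre of that white bubble (12 long; the two black rings are 20 apart), 34.5 above the spirit level's underside.
- shelf_mid (a point): Drying shelf: plywood board 130 wide (x), 345 long (y), top about 55 above the table, on a fixed dark steel stand. The point is the middle of its free area, on the top surface; z is up. y runs along the board; the levelling foot stands on the board's middle line 160 from the point towards -y.
- foot_grip (a point): Centre of the steel wing handle of the levelling foot: an upright plate 46 long (its x), 10 thick (y), 30 high, about 126 above the table, on an upright steel screw 16 in diameter. z up, along the screw. Grip it across its thickness from above; it turns about its own centre line, does not rise, and stays where it is left (friction about 0.1 N m).
- foot (a joint): Turn of the levelling foot, rad, growing clockwise seen from above, -2.8 to 2.2 (stops). Clockwise raises the shelf's foot end, 12 mrad of slope per rad. The value at which the shelf is level differs from case to case (up to 0.3 either side of 0): only the bubble tells. The foot starts 0.7 to 2.4 rad short of it.
- level: The same spirit level; origin at the centre of its underside. In the middle of its top is a window 62 long with a green vial along x, sunk slightly below the ends, with two black rings. The solid end pieces beside the window (31 to 80 from the middle) are 40 high; press on one of them.
- board: The same board; origin on its pivot axis under the board's middle, 11 below the top surface and 25 from the shelf point towards -y, same axes. It slopes along y only, turning about the pivot as the foot is turned. Edges, from the shelf point: 65 to each side, 147 towards +y, 197 towards -y. It yields hardly at all to a push of 20 N.
- bowl: Bisque bowl, 120 across, 50 high, on the table; origin under its middle. Leave alone.
- glaze_jar: Grey jar with white lid, 60 across, 90 high, on the table; origin under its middle. Leave alone.
- brush: Brush lying on the table. Leave alone.
Things that resemble listed ones, but are neither listed nor needed, are in the scene too. What is shaped like the level but purple is not meant.

How it is judged (in metres and radians):
On the way, in this order (a step that is already met when the one before it is completed fails the run):
1. the spirit level stands lengthwise on the shelf, let go (contact force between level and board above 1 N and z of level_mid in the frame of shelf_mid between 0.016 and 0.024 m and angle between level_mid's own z axis and vertical below 0.08 rad and angle between the x axis of level_mid and the y axis of shelf_mid, either way round below 0.2 rad and contact force between level and the fingers below 0.1 N and linear speed of level below 0.02 m/s), for 0.2 s.
2. the foot is turned until the bubble rests between the lines, with the spirit level on the shelf (contact force between level and board above 1 N and z of level_mid in the frame of shelf_mid between 0.016 and 0.024 m and angle between level_mid's own z axis and vertical below 0.08 rad and angle between the x axis of level_mid and the y axis of shelf_mid, either way round below 0.2 rad and value of joint bubble between -0.004 and 0.004 m and angle between shelf_mid's own z axis and vertical below 0.0075 rad), for 0.3 s.
At the end, for the whole second after the job is handed in: Shelf within 7.5 mrad of level; spirit level upright on it, within 0.2 rad of lengthwise; bubble within 4 mm of the middle; fingers still pressing: at least 3 N on the spirit level and 7 N between it and the shelf (its weight of 2 to 3.4 N included) (all of step 2 and contact force between level and board above 7 N and contact force between level and the fingers above 3 N and linear speed of level below 0.02 m/s); the arm keeps its last pose, push and grip.
It fails at once if the bowl is pushed more than 30 mm (distance of bowl from where it was at the start of the episode above 0.03 m).
It fails at once if the jar is pushed more than 30 mm (distance of glaze_jar from where it was at the start of the episode above 0.03 m).
It fails at once if the brush is pushed more than 30 mm (distance of brush from where it was at the start of the episode above 0.03 m).
It fails at once if the spirit level is dropped or rammed onto the shelf (over 80 N) (contact force between level and board above 80 N).
It also fails if it takes over 67 s, if anything falls off the work surface, if the arm or the gripper's body presses on something with over 40 N, if the wrist force passes 120 N, or if a joint passes its speed limit or range.

### The arm

A 6-joint arm with a two-finger parallel gripper is mounted at the origin on the work surface. World frame = base frame: x ahead of the robot, y to its left, z up, the work surface at z = 0. Lengths are in mm, angles in rad, forces in N, time in s.
With the tool pointing down it reaches from about 150 to 775 mm from the base axis. Payload 6.1 kg.
Tool frame: the origin (TCP) lies at the very end of the fingers, on their centre line; the grasp point (between the pads) lies ctrl.grip_point_offset behind it (ctrl.grip_point_offset is the distance from the TCP to the grasp point, in mm); z points along the fingers, y is the direction in which the jaws open and shut (so a half turn about z gives the same grasp; the last joint's range is limited). The gripper opens to 85 mm and grips with 20 to 120 N. Pads are 22 mm wide; open, the fingers measure 114 mm over their backs; the gripper's body (76 mm by 85 mm) begins 54 mm behind the grasp point. The pads swing forward as they close: fully open they stand 13 mm farther back than shut.
Start: joints at [1.163, 0.126, -0.04, 1.405, 0, 1.571], TCP at [208.202, 481.934, 231.295] pointing down, gripper open.
Joint ranges: [-2.72, 2.72], [-0.95, 1.95], [-1.27, 1.35], [-1.78, 2.02], [-1.46, 1.47], [-3.14, 3.14]. Speed limits (rad/s): [2.39, 2.39, 3.01, 3.14, 3.14, 3.14].

### API

Orientations are given as a rotation vector (axis times angle).
In Python, from rig import ctrl gives the robot as it stands. The module is installed in compiled form; this text tells all that it offers.
- The arm moves only by the shell command python3 -m handwheel 'ROWS' [OPENING] [FORCE]. ROWS is JSON, a list of rows, each an object of numbers: "tx", "ty", "tz": the shift along the tool's x, y, z in mm; "wx", "wy", "wz": the turn, a rotation vector about the tool's x, y, z in rad. A call has 1 to 5 rows; each row is the pose to reach, as a shift and turn from the pose commanded when the call began, along the tool's axes at that moment; what a row does not reach only later rows make up. A row lasts 1/10 s, in which the tool goes at most 50 mm and 8.59 degrees, less where a joint would pass 70% of its speed; a pose out of reach is approached as far as the arm can. A call with a gripper value outside its range is refused whole. OPENING is the finger opening in mm, from 0 to 85.4, set as the call begins (- or left out, the last holds). The fingers move at their own pace and stop on an object; FORCE is the grip in N (left out, the last holds). Time passes only in rows, so rows that repeat a pose let the fingers close. It gives the time, the measured TCP pose, the force and the opening at its end, in the units of the state.
- ctrl.get_obs(): the state, without advancing time (a new reading comes with each control period).
- ctrl.capture(name): name is "scene" or "top" or "wrist"; returns a dict with "color" (400x640x3 uint8, red, green, blue), "fov_y" (degrees; the focal length in pixels is half the picture's height over the tangent of half this angle, whatever the lens; pixels are square), "cx", "cy" (the principal point, pixels), "T" (4x4, takes a point from camera to world coordinates). Camera axes: x right, y up, looking along -z (the intrinsics and any distortion apply to the point x, -y, -z); pixel columns grow to the right and rows downward; lengths in mm; the calibration is good to about 2 mm. A picture is of the moment at which its call begins. There is no depth.
- ctrl.job_done(): hands the job in, once; it reports no verdict.
The state is a dict: "clock": time; "joint_pos": joint angles; "joint_velocities": joint speeds; "effort": joint torques, N m; "tool_pos": TCP position; "tool_rot": TCP orientation; "contact_force": force on the tool from outside, world axes, zero at the start; "moment": the same for the moment, N m; "width": finger opening in mm.
Only numpy, scipy, OpenCV 4.12 (cv2) and the standard library are available. Lean on these libraries where they do the work, as an engineer would, in place of code of your own. Each camera call takes 0.05 s, during which the arm holds its last target.

## Working session

There is one attempt and no reset: what is moved stays moved. The work goes in short steps, Python scripts to look and compute and a shell command to move; the robot and the scene stay as the last step left them, time stands still between calls to the robot, and variables do not carry over. Pictures are saved under pics/ and viewed, and the job is handed in when it is done.

```bash
mkdir -p pics; python3 - <<'E'
from rig import ctrl
import cv2,numpy as np
print(ctrl.get_obs(), ctrl.grip_point_offset)
for n in ["scene","top","wrist"]:
    c=ctrl.capture(n); cv2.imwrite(f"pics/{n}0.png",c["color"][:,:,::-1]); print(n,c["fov_y"],c["cx"],c["cy"],np.round(c["T"],3).tolist(),[k for k in c])
    np.savez(f"{n}0.npz",**c)
E
```

```text
{'clock': 0.0, 'joint_pos': array([ 1.16303090e+00,  1.26393471e-01, -4.06162261e-02,  1.40540801e+00,
        3.23393178e-06,  1.57079475e+00]), 'joint_velocities': array([-2.37698691e-03,  7.72266547e-04,  5.45552244e-04,  6.14865980e-05,
        6.91875511e-04,  3.26819753e-04]), 'effort': array([ 1.14428760e-03, -4.35917437e+01,  3.52923954e+01,  1.72673108e-02,
       -8.41250926e-05, -1.34186362e-05]), 'tool_pos': array([208.02834191, 481.57503872, 230.51764856]), 'tool_rot': array([-6.36018412e-01, -3.07619835e+00,  2.49280977e-03]), 'contact_force': array([0.00474186, 0.12260176, 0.27891257]), 'moment': array([ 0.01352307, -0.02467836,  0.0321238 ]), 'width': 85.82095289046073} 18.700000000000003
scene 49.93252469902164 320.43153979712963 202.60249382069594 [[-0.775, -0.385, 0.501, 1103.474], [0.632, -0.471, 0.615, 599.69], [-0.001, 0.793, 0.609, 742.455], [0.0, 0.0, 0.0, 1.0]] ['color', 'fov_y', 'cx', 'cy', 'T']
top 48.88238028078874 315.79020004192165 198.86015684015007 [[-0.024, 0.993, -0.118, 419.915], [-1.0, -0.025, -0.0, -49.125], [-0.003, 0.118, 0.993, 1456.107], [0.0, 0.0, 0.0, 1.0]] ['color', 'fov_y', 'cx', 'cy', 'T']
wrist 67.382589346537 320.83251497759375 201.71161033318825 [[0.396, -0.873, -0.285, 134.615], [0.918, 0.377, 0.124, 513.592], [-0.0, -0.311, 0.95, 373.348], [0.0, 0.0, 0.0, 1.0]] ['color', 'fov_y', 'cx', 'cy', 'T']
```

View pics/scene0.png

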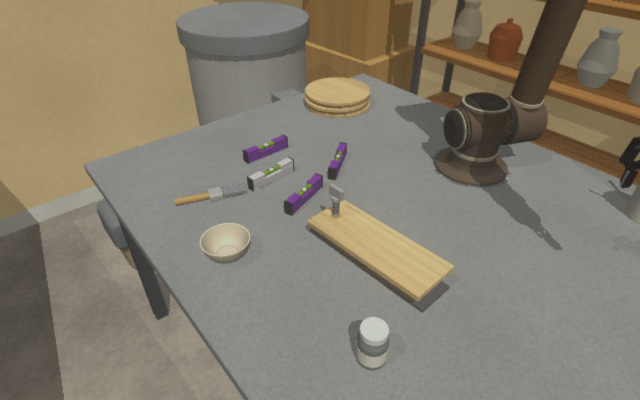

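View pics/top0.png

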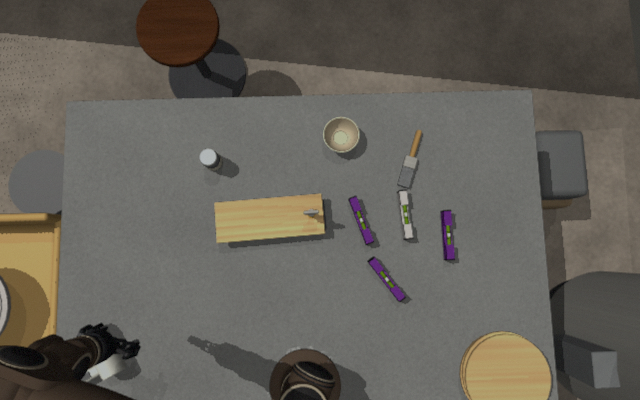

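View pics/wrist0.png

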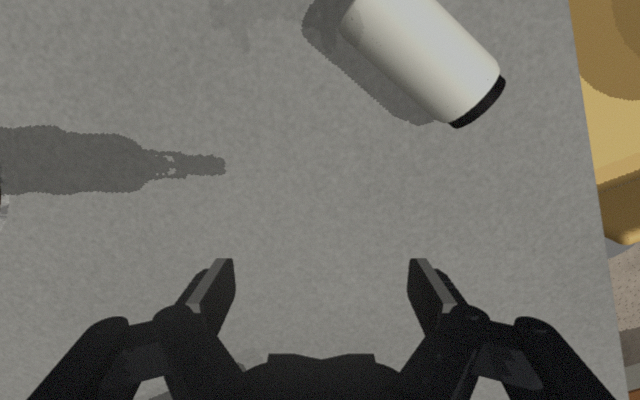

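```bash
cat > h.py <<'E'
import numpy as np,cv2
def load(n): return dict(np.load(n))
def foc(c): return 200/np.tan(np.radians(float(c["fov_y"]))/2)
def ray(c,u,v):
    f=foc(c); d=np.array([(u-c["cx"])/f,-(v-c["cy"])/f,-1.0]); T=c["T"]; return T[:3,3],T[:3,:3]@d
def onz(c,u,v,z):
    o,d=ray(c,u,v); s=(z-o[2])/d[2]; return o+s*d
def proj(c,p):
    T=c["T"]; q=T[:3,:3].T@(np.array(p)-T[:3,3]); f=foc(c); return c["cx"]+f*q[0]/-q[2], c["cy"]-f*q[1]/-q[2]
def tri(c1,p1,c2,p2):
    o1,d1=ray(c1,*p1);o2,d2=ray(c2,*p2); A=np.stack([d1,-d2],1); s=np.linalg.lstsq(A,o2-o1,rcond=None)[0]
    a=o1+s[0]*d1;b=o2+s[1]*d2; return (a+b)/2,np.linalg.norm(a-b)
E
python3 - <<'E'
from h import *
c=load("top0.npz"); s=load("scene0.npz")
img=c["color"]; cv2.imwrite("pics/topz.png",cv2.resize(img[120:270,190:470,::-1],None,fx=2.85,fy=2.85,interpolation=cv2.INTER_CUBIC))
img=s["color"]; cv2.imwrite("pics/scz.png",cv2.resize(img[120:310,230:460,::-1],None,fx=3,fy=3,interpolation=cv2.INTER_CUBIC))
E
```

```text
(no output)
```

View pics/topz.png

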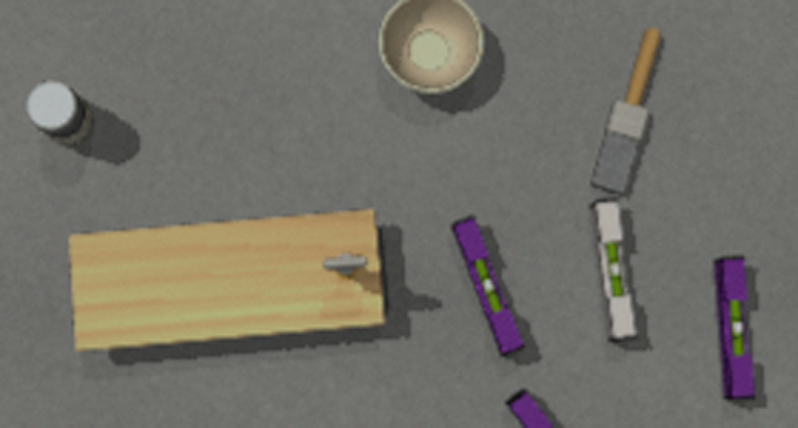

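View pics/scz.png

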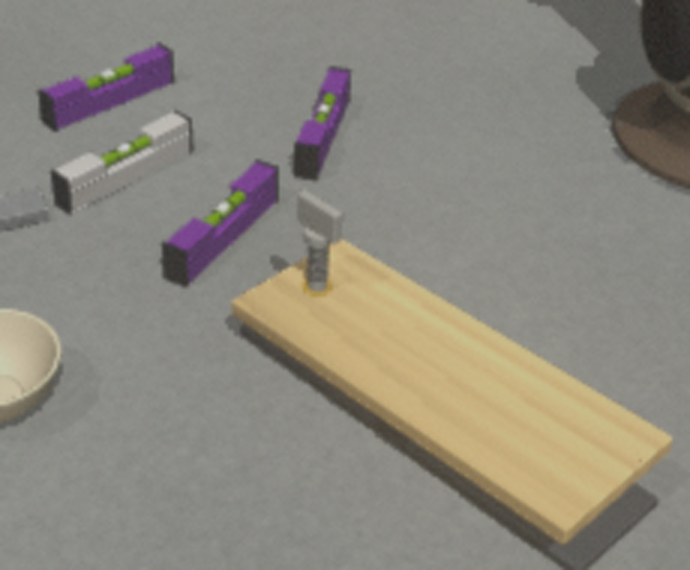

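```bash
python3 - <<'E'
from h import *
c=load("top0.npz"); s=load("scene0.npz")
t=lambda x,y:(x/2.85+190-.3,y/2.85+120-.3); q=lambda x,y:(x/3+230-.3,y/3+120-.3)
np.set_printoptions(precision=1,suppress=True)
L=[onz(c,*t(*p),40) for p in [(594,204),(618,200),(613,338),(635,334),(615,270)]]; print(np.array(L))
e1=(L[0]+L[1])/2;e2=(L[2]+L[3])/2;print("level",(e1+e2)/2,np.linalg.norm(e1-e2),np.degrees(np.arctan2(*(e1-e2)[[1,0]])))
# refine by mask
img=c["color"]; 
B=[onz(c,*t(*p),z) for p,z in zip([(69,236),(374,210),(384,324),(76,349)],(57,50,50,57))]; print(np.array(B)); 
d=(B[0]+B[3]-B[1]-B[2])/2; print("board",np.mean(B,0),np.linalg.norm(d),np.linalg.norm(B[0]-B[3]),np.degrees(np.arctan2(d[1],d[0])))
for p in [(324,264),(366,262),(345,262)]: print("wing",onz(c,*t(*p),141))
print("scene wing top mid",onz(s,*q(320,205),141), tri(c,t(345,260),s,q(321,202)))
print("tri bubble",tri(c,t(615,270),s,q(124,149)))
print("tri level corner",tri(c,t(635,334),s,q(190,115)),tri(c,t(594,204),s,q(54,172)))
for a,b in [((69,236),(562,540)),((374,210),(233,305)),((384,324),(345,242)),((76,349),(670,440))]: print("bc",tri(c,t(*a),s,q(*b)))
E
```

```text
[[ 606.5 -316.3   40. ]
 [ 610.4 -343.8   40. ]
 [ 454.  -330.6   40. ]
 [ 457.9 -355.5   40. ]
 [ 530.6 -336.5   40. ]]
level [ 532.2 -336.5   40. ] 153.01008102418547 4.864213827446835
[[582.7 277.7  57. ]
 [604.5 -65.6  50. ]
 [475.7 -73.4  50. ]
 [456.1 269.6  57. ]]
board [529.7 102.1  53.5] 343.84948028480693 126.83633433659008 93.45238710009136
wing [536.6 -10.4 141. ]
wing [537.6 -54.7 141. ]
wing [538.1 -32.6 141. ]
scene wing top mid [543.  -28.2 141. ] (array([539.7, -32. , 140.5]), np.float64(1.6716591709005069))
tri bubble (array([ 531.5, -338.2,   33.2]), np.float64(0.9156283249753745))
tri level corner (array([ 451.4, -350.1,   37.9]), np.float64(17.257722367896985)) (array([ 612.7, -320.2,   48.2]), np.float64(17.768153152800917))
bc (array([584.8, 278.3,  48.3]), np.float64(3.5498058852395626))
bc (array([605. , -65.5,  45.2]), np.float64(0.4310034648559397))
bc (array([474.7, -72.3,  45.2]), np.float64(3.307747570685125))
bc (array([456.8, 269.2,  54.6]), np.float64(2.1905238636967614))
```

```bash
cat > rem.py <<'E'
# remaining shift in tool axes to world target x y z, jaw yaw deg (tool down)
import sys
from rig import ctrl
from scipy.spatial.transform import Rotation as R
import numpy as np
o=ctrl.get_obs(); Rt=R.from_rotvec(o["tool_rot"]); p=np.array(o["tool_pos"])
a=list(map(float,sys.argv[1:])); np.set_printoptions(precision=2,suppress=True)
y=Rt.as_matrix()[:,1]; print("clk",o["clock"],"tcp",p,"jaw yaw",np.degrees(np.arctan2(y[1],y[0])),"zaxis",Rt.as_matrix()[:,2],"F",np.array(o["contact_force"]),"w",o["width"],"q",np.array(o["joint_pos"]))
if len(a)>=3: print("shift",Rt.inv().apply(np.array(a[:3])-p))
if len(a)>=4:
    t=np.radians(a[3]); Y=np.array([np.cos(t),np.sin(t),0]);Z=np.array([0,0,-1.]);X=np.cross(Y,Z)
    print("turn",(Rt.inv()*R.from_matrix(np.stack([X,Y,Z],1))).as_rotvec())
E
python3 -m handwheel '[{"tx":-176,"ty":-177,"tz":20},{"tx":-176,"ty":-177,"tz":20},{"tx":-176,"ty":-177,"tz":20},{"tx":-176,"ty":-177,"tz":20},{"tx":-176,"ty":-177,"tz":20}]' 85 40
python3 -m handwheel '[{"tx":-176,"ty":-177,"tz":20},{"tx":-176,"ty":-177,"tz":20},{"tx":-176,"ty":-177,"tz":20},{"tx":-176,"ty":-177,"tz":20},{"tx":-176,"ty":-177,"tz":20}]'
python3 rem.py 532 -336.5 150 94.9
```

```text
clk 0.15 tcp [208.09 481.66 230.69] jaw yaw 66.63287972102148 zaxis [-0. -0. -1.] F [-0.12 -0.24 -0.51] w 85.0067756861933 q [ 1.16  0.13 -0.04  1.41 -0.    1.57]
shift [-621.84 -622.49   81.48]
turn [-0.   -0.   -0.49]validation failed for argument at $[0]...
validation failed for argument at $[0]...
```

```bash

python3 -m handwheel '[{"tx":-176,"ty":-177,"tz":20,"wx":0,"wy":0,"wz":0},{"tx":-176,"ty":-177,"tz":20,"wx":0,"wy":0,"wz":0},{"tx":-176,"ty":-177,"tz":20,"wx":0,"wy":0,"wz":0},{"tx":-176,"ty":-177,"tz":20,"wx":0,"wy":0,"wz":0},{"tx":-176,"ty":-177,"tz":20,"wx":0,"wy":0,"wz":0}]' 85 40
python3 rem.py 532 -336.5 150 94.9
```

```text
clock: 0.65
tool_pos: [299.5, 248.2, 211.0]
tool_rot: [0.635, 3.077, 0.0]
contact_force: [0.5, 0.7, 0.1]
width: 84.8
clk 0.65 tcp [299.47 248.22 211.01] jaw yaw 66.6913090377867 zaxis [ 0. -0. -1.] F [0.53 0.69 0.1 ] w 84.78603209768202 q [ 0.69 -0.13 -0.34  1.36 -0.    1.1 ]
shift [-444.91 -445.     61.06]
turn [ 0.    0.   -0.49]
```

```bash

python3 -m handwheel '[{"tx":-176,"ty":-177,"tz":20,"wx":0,"wy":0,"wz":0},{"tx":-176,"ty":-177,"tz":20,"wx":0,"wy":0,"wz":0},{"tx":-176,"ty":-177,"tz":20,"wx":0,"wy":0,"wz":0},{"tx":-176,"ty":-177,"tz":20,"wx":0,"wy":0,"wz":0},{"tx":-176,"ty":-177,"tz":20,"wx":0,"wy":0,"wz":0}]'
python3 -m handwheel '[{"tx":-268,"ty":-268,"tz":20,"wx":0,"wy":0,"wz":-0.49},{"tx":-268,"ty":-268,"tz":20,"wx":0,"wy":0,"wz":-0.49},{"tx":-268,"ty":-268,"tz":20,"wx":0,"wy":0,"wz":-0.49},{"tx":-268,"ty":-268,"tz":20,"wx":0,"wy":0,"wz":-0.49},{"tx":-268,"ty":-268,"tz":20,"wx":0,"wy":0,"wz":-0.49}]'
python3 rem.py 532 -336.5 150 94.9
```

```text
clock: 1.15
tool_pos: [390.8, 16.1, 191.3]
tool_rot: [0.636, 3.076, 0.001]
contact_force: [0.3, 0.1, -0.1]
width: 85.2
clock: 1.65
tool_pos: [475.6, -196.0, 179.2]
tool_rot: [-0.132, 3.139, 0.0]
contact_force: [1.2, 0.2, 0.4]
width: 85.0
clk 1.65 tcp [ 475.63 -195.97  179.18] jaw yaw 94.82542494190363 zaxis [ 0.  0. -1.] F [1.23 0.24 0.37] w 84.98969081427683 q [-0.39  0.11 -0.17  1.29  0.   -0.48]
shift [ -44.35 -144.78   29.17]
turn [ 0.  0. -0.]
```

```bash

python3 -m handwheel '[{"tx":-44,"ty":-145,"tz":29,"wx":0,"wy":0,"wz":0},{"tx":-44,"ty":-145,"tz":29,"wx":0,"wy":0,"wz":0},{"tx":-44,"ty":-145,"tz":29,"wx":0,"wy":0,"wz":0},{"tx":-44,"ty":-145,"tz":29,"wx":0,"wy":0,"wz":0},{"tx":-44,"ty":-145,"tz":29,"wx":0,"wy":0,"wz":0}]'
python3 rem.py 532 -336.5 150 94.9
python3 - <<'E'
from rig import ctrl
import cv2,numpy as np
n="wrist"
c=ctrl.capture(n); cv2.imwrite(f"pics/{n}1.png",c["color"][:,:,::-1]); np.savez(f"{n}1.npz",**c)
E
```

```text
clock: 2.15
tool_pos: [530.6, -335.6, 148.6]
tool_rot: [0.126, -3.137, -0.003]
contact_force: [0.7, 0.4, 0.1]
width: 85.3
clk 2.15 tcp [ 530.64 -335.63  148.59] jaw yaw 94.60082815069669 zaxis [-0.  0. -1.] F [0.72 0.38 0.13] w 85.26103051606553 q [-0.56  0.33  0.04  1.28  0.   -0.64]
shift [-1.28 -0.97 -1.41]
turn [ 0.   -0.   -0.01]
```

View pics/wrist1.png

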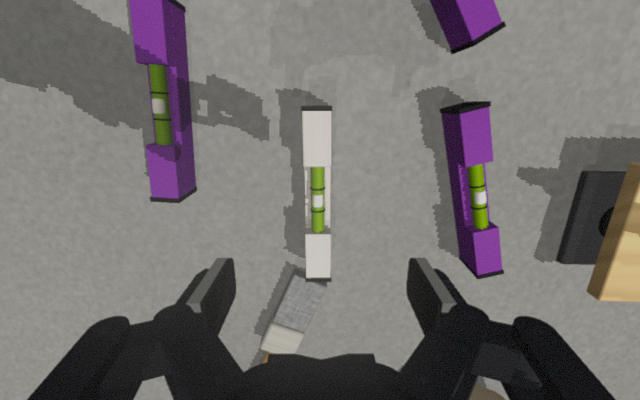

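```bash
python3 - <<'E'
from h import *
np.set_printoptions(precision=1,suppress=True)
c=load("wrist1.npz")
L=[onz(c,*p,40) for p in [(302,109),(331,109),(306,278),(330,278),(318,201)]]; print(np.array(L))
e1=(L[0]+L[1])/2;e2=(L[2]+L[3])/2;print("level",(e1+e2)/2,np.linalg.norm(e1-e2),np.degrees(np.arctan2(*(e1-e2)[[1,0]])))
print(proj(c,[530.6,-335.6,148.6]))
E
python3 rem.py
```

```text
[[ 456.  -356.2   40. ]
 [ 454.1 -333.    40. ]
 [ 610.6 -342.8   40. ]
 [ 608.8 -319.8   40. ]
 [ 532.2 -337.4   40. ]]
level [ 532.4 -338.    40. ] 155.21721657409725 -175.1018316816542
(np.float64(320.28621305291415), np.float64(260.69157549465734))
clk 2.2 tcp [ 530.61 -334.6   149.61] jaw yaw 94.67370567430173 zaxis [-0.  0. -1.] F [ 0.1  -0.63  0.03] w 84.70164710683747 q [-0.56  0.33  0.04  1.28  0.   -0.64]
```

```bash

python3 -m handwheel '[{"tx":-1.5,"ty":-2,"tz":45,"wx":0,"wy":0,"wz":0},{"tx":-1.5,"ty":-2,"tz":90,"wx":0,"wy":0,"wz":0},{"tx":-1.5,"ty":-2,"tz":125,"wx":0,"wy":0,"wz":0},{"tx":-1.5,"ty":-2,"tz":140,"wx":0,"wy":0,"wz":0},{"tx":-1.5,"ty":-2,"tz":140,"wx":0,"wy":0,"wz":0}]'
python3 -m handwheel '[{"tx":0,"ty":0,"tz":0,"wx":0,"wy":0,"wz":0},{"tx":0,"ty":0,"tz":0,"wx":0,"wy":0,"wz":0},{"tx":0,"ty":0,"tz":0,"wx":0,"wy":0,"wz":0},{"tx":0,"ty":0,"tz":0,"wx":0,"wy":0,"wz":0},{"tx":0,"ty":0,"tz":0,"wx":0,"wy":0,"wz":0}]' 15 40
python3 -m handwheel '[{"tx":0,"ty":0,"tz":0,"wx":0,"wy":0,"wz":0},{"tx":0,"ty":0,"tz":0,"wx":0,"wy":0,"wz":0},{"tx":0,"ty":0,"tz":0,"wx":0,"wy":0,"wz":0},{"tx":0,"ty":0,"tz":0,"wx":0,"wy":0,"wz":0},{"tx":0,"ty":0,"tz":0,"wx":0,"wy":0,"wz":0}]'
python3 rem.py
```

```text
clock: 2.7
tool_pos: [531.0, -333.9, 8.6]
tool_rot: [0.132, -3.135, -0.004]
contact_force: [0.0, -0.3, -1.2]
width: 85.1
clock: 3.2
tool_pos: [533.5, -337.3, 11.7]
tool_rot: [-0.129, 3.137, -0.002]
contact_force: [-0.0, 0.5, 6.2]
width: 23.4
clock: 3.7
tool_pos: [533.5, -337.4, 11.7]
tool_rot: [-0.129, 3.137, -0.002]
contact_force: [-0.2, 0.6, 6.7]
width: 23.0
clk 3.7 tcp [ 533.54 -337.35   11.71] jaw yaw 94.69633566060205 zaxis [ 0. -0. -1.] F [-0.18  0.61  6.73] w 23.018341198707606 q [-0.56  0.4  -0.17  1.    0.   -0.65]
```

```bash

python3 -m handwheel '[{"tx":0,"ty":0,"tz":-10,"wx":0,"wy":0,"wz":0},{"tx":0,"ty":0,"tz":-45,"wx":0,"wy":0,"wz":0},{"tx":0,"ty":0,"tz":-90,"wx":0,"wy":0,"wz":0},{"tx":0,"ty":0,"tz":-135,"wx":0,"wy":0,"wz":0},{"tx":0,"ty":0,"tz":-180,"wx":0,"wy":0,"wz":0}]'
python3 -m handwheel '[{"tx":0,"ty":30,"tz":-10,"wx":0,"wy":0,"wz":-0.1},{"tx":0,"ty":75,"tz":-10,"wx":0,"wy":0,"wz":-0.24},{"tx":0,"ty":120,"tz":-10,"wx":0,"wy":0,"wz":-0.38},{"tx":0,"ty":165,"tz":-10,"wx":0,"wy":0,"wz":-0.52},{"tx":0,"ty":210,"tz":-10,"wx":0,"wy":0,"wz":-0.66}]'
python3 rem.py 527.3 142 200 183.45
```

```text
clock: 4.2
tool_pos: [532.1, -336.3, 191.9]
tool_rot: [0.129, -3.138, -0.002]
contact_force: [1.7, 0.2, -2.9]
width: 23.5
clock: 4.7
tool_pos: [514.6, -125.8, 200.3]
tool_rot: [1.146, -2.924, -0.001]
contact_force: [-0.2, 0.4, -2.7]
width: 23.3
clk 4.7 tcp [ 514.56 -125.76  200.28] jaw yaw 132.81820034308484 zaxis [-0.  0. -1.] F [-0.17  0.43 -2.75] w 23.31761762795546 q [-0.24  0.14 -0.09  1.34  0.   -0.99]
shift [-191.33  187.75    0.39]
turn [ 0.    0.   -0.88]
```

```bash

python3 -m handwheel '[{"tx":-33,"ty":32,"tz":0,"wx":0,"wy":0,"wz":-0.14},{"tx":-66,"ty":65,"tz":0,"wx":0,"wy":0,"wz":-0.28},{"tx":-98,"ty":96,"tz":0,"wx":0,"wy":0,"wz":-0.42},{"tx":-130,"ty":128,"tz":0,"wx":0,"wy":0,"wz":-0.56},{"tx":-160,"ty":157,"tz":0,"wx":0,"wy":0,"wz":-0.7}]'
python3 rem.py 527.3 142 140 183.45
```

```text
clock: 5.2
tool_pos: [526.5, 98.4, 200.4]
tool_rot: [2.081, -2.353, -0.001]
contact_force: [0.6, 0.4, -3.0]
width: 23.0
clk 5.2 tcp [526.53  98.35 200.39] jaw yaw 172.98139506903465 zaxis [-0.  0. -1.] F [ 0.6   0.36 -3.04] w 23.037055283706493 q [ 0.18  0.15 -0.08  1.34  0.   -1.26]
shift [-43.42   4.51  60.39]
turn [ 0.   -0.   -0.18]
```

```bash

python3 -m handwheel '[{"tx":-20,"ty":2,"tz":0,"wx":0,"wy":0,"wz":-0.1},{"tx":-43.5,"ty":4.5,"tz":25,"wx":0,"wy":0,"wz":-0.183},{"tx":-43.5,"ty":4.5,"tz":60,"wx":0,"wy":0,"wz":-0.183},{"tx":-43.5,"ty":4.5,"tz":95,"wx":0,"wy":0,"wz":-0.183},{"tx":-43.5,"ty":4.5,"tz":110,"wx":0,"wy":0,"wz":-0.183}]'
python3 -m handwheel '[{"tx":0,"ty":0,"tz":0,"wx":0,"wy":-0.018,"wz":0},{"tx":0,"ty":0,"tz":0,"wx":0,"wy":-0.018,"wz":0}]'
python3 rem.py 527.3 142 67.4 183.45
python3 - <<'E'
from rig import ctrl
import cv2,numpy as np
ims=[]
for n in ["scene","top","wrist"]:
    c=ctrl.capture(n); np.savez(f"{n}2.npz",**c); im=c["color"][:,:,::-1]
    ims.append(im)
a=cv2.resize(ims[0][150:310,280:470],None,fx=2,fy=2); b=cv2.resize(ims[1][150:270,200:345],None,fx=2.66,fy=2.66)
b=cv2.resize(b,(400,320)); top=np.hstack([a,b]); w=cv2.resize(ims[2],(448,280)); w=cv2.copyMakeBorder(w,0,0,0,top.shape[1]-448,cv2.BORDER_CONSTANT)
cv2.imwrite("pics/c2.png",np.vstack([top,w]))
E
```

```text
clock: 5.7
tool_pos: [525.9, 139.9, 86.7]
tool_rot: [2.278, -2.156, -0.005]
contact_force: [0.0, 0.1, -2.3]
width: 23.5
clock: 5.9
tool_pos: [528.3, 139.8, 90.8]
tool_rot: [-2.272, 2.152, 0.022]
contact_force: [0.6, 0.1, -2.4]
width: 23.5
clk 5.9 tcp [528.33 139.81  90.78] jaw yaw -176.9110652418768 zaxis [-0.    0.02 -1.  ] F [ 0.57  0.12 -2.39] w 23.506969343506984 q [ 0.25  0.2  -0.26  1.11  0.02 -1.38]
shift [-1.8   0.89 23.42]
turn [ 0.    0.02 -0.01]
```

View pics/c2.png

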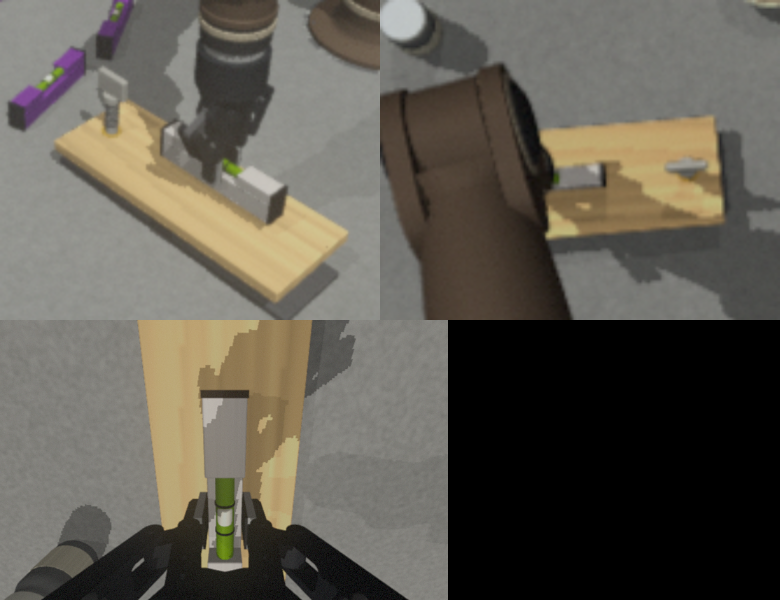

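```bash

python3 -m handwheel '[{"tx":-1,"ty":0.5,"tz":6,"wx":0,"wy":0,"wz":0},{"tx":-1,"ty":0.5,"tz":12,"wx":0,"wy":0,"wz":0},{"tx":-1,"ty":0.5,"tz":16,"wx":0,"wy":0,"wz":0},{"tx":-1,"ty":0.5,"tz":18,"wx":0,"wy":0,"wz":0},{"tx":-1,"ty":0.5,"tz":18,"wx":0,"wy":0,"wz":0}]'
python3 -m handwheel '[{"tx":0,"ty":0,"tz":0.5,"wx":0,"wy":0,"wz":0},{"tx":0,"ty":0,"tz":1,"wx":0,"wy":0,"wz":0},{"tx":0,"ty":0,"tz":1.5,"wx":0,"wy":0,"wz":0},{"tx":0,"ty":0,"tz":2,"wx":0,"wy":0,"wz":0},{"tx":0,"ty":0,"tz":2,"wx":0,"wy":0,"wz":0}]'
```

```text
clock: 6.55
tool_pos: [527.6, 141.4, 71.9]
tool_rot: [-2.273, 2.152, 0.021]
contact_force: [0.0, -0.2, -3.5]
width: 23.5
clock: 7.05
tool_pos: [527.9, 141.5, 70.4]
tool_rot: [-2.272, 2.152, 0.02]
contact_force: [0.1, 0.3, -3.1]
width: 23.3
```

```bash

python3 -m handwheel '[{"tx":0,"ty":0,"tz":0.5,"wx":0,"wy":0,"wz":0},{"tx":0,"ty":0,"tz":1,"wx":0,"wy":0,"wz":0},{"tx":0,"ty":0,"tz":1.5,"wx":0,"wy":0,"wz":0},{"tx":0,"ty":0,"tz":2,"wx":0,"wy":0,"wz":0},{"tx":0,"ty":0,"tz":2,"wx":0,"wy":0,"wz":0}]'
```

```text
clock: 7.55
tool_pos: [527.8, 141.5, 68.3]
tool_rot: [-2.272, 2.152, 0.021]
contact_force: [-0.5, 0.2, -3.1]
width: 23.3
```

```bash

python3 -m handwheel '[{"tx":0,"ty":0,"tz":0.3,"wx":0,"wy":0,"wz":0},{"tx":0,"ty":0,"tz":0.6,"wx":0,"wy":0,"wz":0},{"tx":0,"ty":0,"tz":0.9,"wx":0,"wy":0,"wz":0},{"tx":0,"ty":0,"tz":1,"wx":0,"wy":0,"wz":0},{"tx":0,"ty":0,"tz":1,"wx":0,"wy":0,"wz":0}]'
```

```text
clock: 8.05
tool_pos: [527.9, 141.5, 67.5]
tool_rot: [-2.272, 2.152, 0.02]
contact_force: [-0.6, -0.4, -1.6]
width: 23.2
```

Contact is starting; go on a little.

```bash

python3 -m handwheel '[{"tx":0,"ty":0,"tz":0.2,"wx":0,"wy":0,"wz":0},{"tx":0,"ty":0,"tz":0.4,"wx":0,"wy":0,"wz":0},{"tx":0,"ty":0,"tz":0.6,"wx":0,"wy":0,"wz":0},{"tx":0,"ty":0,"tz":0.6,"wx":0,"wy":0,"wz":0}]'
python3 rem.py
```

```text
clock: 8.45
tool_pos: [528.0, 141.5, 67.4]
tool_rot: [-2.272, 2.152, 0.02]
contact_force: [-2.8, -1.6, 5.6]
width: 23.1
clk 8.45 tcp [527.98 141.47  67.44] jaw yaw -176.89064408319948 zaxis [-0.    0.02 -1.  ] F [-2.78 -1.65  5.63] w 23.11649361027633 q [ 0.25  0.21 -0.3   1.05  0.02 -1.37]
```

```bash

python3 -m handwheel '[{"tx":0,"ty":0,"tz":-0.3,"wx":0,"wy":0,"wz":0},{"tx":0,"ty":0,"tz":-0.3,"wx":0,"wy":0,"wz":0},{"tx":0,"ty":0,"tz":-0.3,"wx":0,"wy":0,"wz":0},{"tx":0,"ty":0,"tz":-0.3,"wx":0,"wy":0,"wz":0},{"tx":0,"ty":0,"tz":-0.3,"wx":0,"wy":0,"wz":0}]' 60
python3 -m handwheel '[{"tx":0,"ty":0,"tz":-15,"wx":0,"wy":0,"wz":0},{"tx":0,"ty":0,"tz":-45,"wx":0,"wy":0,"wz":0},{"tx":0,"ty":0,"tz":-90,"wx":0,"wy":0.018,"wz":0},{"tx":0,"ty":0,"tz":-130,"wx":0,"wy":0.018,"wz":0},{"tx":0,"ty":0,"tz":-130,"wx":0,"wy":0.018,"wz":0}]'
python3 - <<'E'
from rig import ctrl
import cv2,numpy as np
n="wrist"
c=ctrl.capture(n); cv2.imwrite(f"pics/{n}3.png",c["color"][:,:,::-1]); np.savez(f"{n}3.npz",**c)
E
python3 rem.py
```

```text
clock: 8.95
tool_pos: [527.9, 141.6, 67.0]
tool_rot: [-2.272, 2.152, 0.021]
contact_force: [-0.2, -0.1, 0.6]
width: 60.1
clock: 9.45
tool_pos: [530.6, 139.9, 203.2]
tool_rot: [-2.275, 2.154, -0.008]
contact_force: [1.0, -0.0, 0.8]
width: 59.6
clk 9.5 tcp [529.71 139.66 200.21] jaw yaw -176.88295653275284 zaxis [ 0.01  0.   -1.  ] F [-0.17  0.08 -1.87] w 59.977928181464286 q [ 0.26  0.17 -0.06  1.34  0.   -1.37]
```

View pics/wrist3.png

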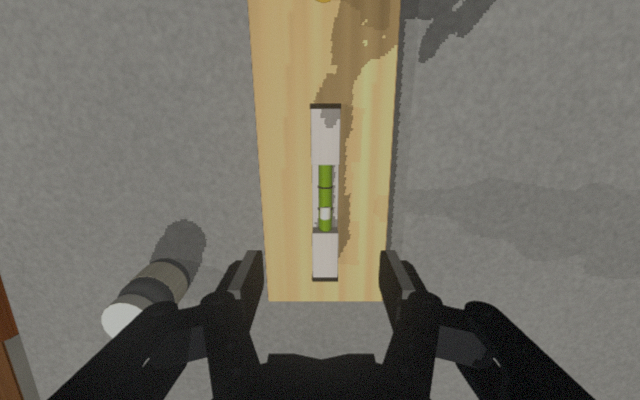

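```bash

python3 -m handwheel '[{"tx":12,"ty":0,"tz":0,"wx":0,"wy":0,"wz":0},{"tx":24,"ty":0,"tz":0,"wx":0,"wy":0,"wz":0},{"tx":36,"ty":0,"tz":0,"wx":0,"wy":0,"wz":0},{"tx":48,"ty":0,"tz":0,"wx":0,"wy":0,"wz":0},{"tx":60,"ty":0,"tz":0,"wx":0,"wy":0,"wz":0}]' 50
python3 -m handwheel '[{"tx":0,"ty":0,"tz":0,"wx":0,"wy":0,"wz":0},{"tx":0,"ty":0,"tz":0,"wx":0,"wy":0,"wz":0},{"tx":0,"ty":0,"tz":0,"wx":0,"wy":0,"wz":0},{"tx":0,"ty":0,"tz":0,"wx":0,"wy":0,"wz":0},{"tx":0,"ty":0,"tz":0,"wx":0,"wy":0,"wz":0}]'
python3 - <<'E'
from rig import ctrl
import cv2,numpy as np
n="wrist"
c=ctrl.capture(n); np.savez(f"{n}4.npz",**c); im=c["color"][:,:,::-1]
cv2.imwrite(f"pics/{n}4.png",np.hstack([im[:, 220:480],cv2.resize(im[180:340,270:380],None,fx=2.5,fy=2.5,interpolation=cv2.INTER_CUBIC)]))
E
python3 rem.py 537.8 -32.7 200 178.7
```

```text
clock: 10.0
tool_pos: [531.1, 77.8, 196.5]
tool_rot: [2.28, -2.16, -0.001]
contact_force: [0.9, 0.3, -0.5]
width: 50.1
clock: 10.5
tool_pos: [531.3, 79.7, 197.1]
tool_rot: [-2.282, 2.159, -0.0]
contact_force: [-0.4, 0.5, -0.4]
width: 50.0
clk 10.55 tcp [531.24  79.67 197.1 ] jaw yaw -176.84242275597822 zaxis [-0.  0. -1.] F [ 0.87 -0.78  0.69] w 50.03812173398567 q [ 0.15  0.15 -0.09  1.33  0.   -1.48]
shift [112.56  -0.36  -2.9 ]
turn [0.   0.   0.08]
```

View pics/wrist4.png

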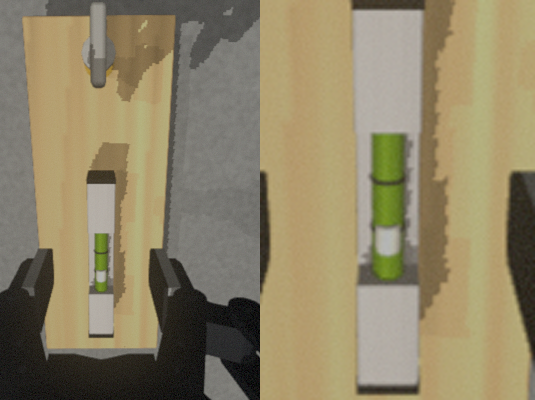

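```bash
python3 - <<'E'
from h import *
np.set_printoptions(precision=1,suppress=True)
c=load("wrist4.npz"); im=c["color"][:,:,::-1]
cv2.imwrite("pics/wing.png",cv2.resize(im[0:110,270:370],None,fx=5,fy=5,interpolation=cv2.INTER_CUBIC))
for p in [(318,3),(318,80),(318,41)]: print(onz(c,*p,141))
z=lambda v:180+v/2.5
m=[onz(c,270+128/2.5,z(v),90.2) for v in (181,226,242)]; print(np.array(m), m[2]-(m[0]+m[1])/2)
e=[onz(c,321,z(v),95) for v in (2,388)];print(np.array(e))
E
```

```text
[540.1 -54.2 141. ]
[538.  -13.3 141. ]
[539.1 -34.8 141. ]
[[527.9 131.3  90.2]
 [526.8 150.3  90.2]
 [526.4 157.2  90.2]] [-0.9 16.4  0. ]
[[531.9  61.9  95. ]
 [523.  221.5  95. ]]
```

View pics/wing.png

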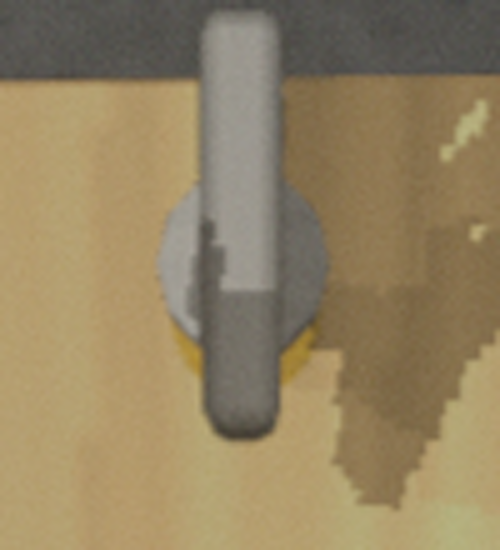

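```bash

python3 -m handwheel '[{"tx":38,"ty":-1,"tz":0,"wx":0,"wy":0,"wz":0},{"tx":76,"ty":-1,"tz":0,"wx":0,"wy":0,"wz":0},{"tx":113,"ty":-1,"tz":0,"wx":0,"wy":0,"wz":0},{"tx":113,"ty":-1,"tz":10,"wx":0,"wy":0,"wz":0},{"tx":113,"ty":-1,"tz":10,"wx":0,"wy":0,"wz":0}]' 50
python3 rem.py 538.5 -33 116 183
python3 - <<'E'
from rig import ctrl
import cv2,numpy as np
n="wrist"
c=ctrl.capture(n); np.savez(f"{n}5.npz",**c); im=c["color"][:,:,::-1]
cv2.imwrite(f"pics/{n}5.png",im)
E
python3 rem.py 538.5 -33 116 183
```

```text
clock: 11.05
tool_pos: [537.8, -33.9, 185.8]
tool_rot: [2.279, -2.161, -0.003]
contact_force: [-0.3, -0.0, -0.7]
width: 49.9
clk 11.05 tcp [537.83 -33.93 185.81] jaw yaw -176.97251923273686 zaxis [-0.  0. -1.] F [-0.3  -0.01 -0.71] w 49.89420365351259 q [-0.06  0.16 -0.1   1.31  0.   -1.69]
shift [-0.85 -0.86 69.81]
turn [0. 0. 0.]
clk 11.1 tcp [537.95 -33.25 186.37] jaw yaw -176.8990959116438 zaxis [-0.  0. -1.] F [0.19 0.69 0.6 ] w 49.80723920936531 q [-0.06  0.16 -0.1   1.31  0.   -1.69]
shift [-0.18 -0.67 70.37]
turn [0. 0. 0.]
```

View pics/wrist5.png

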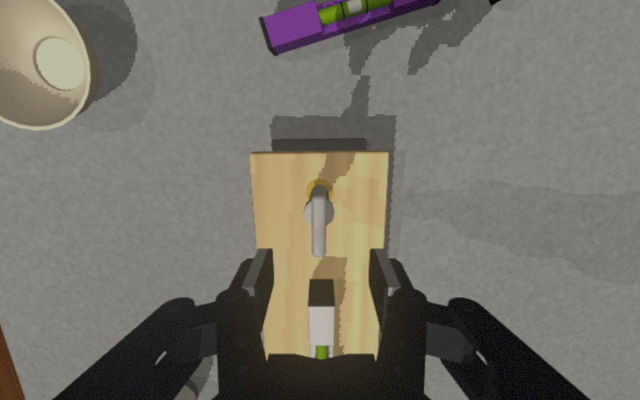

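```bash

python3 -m handwheel '[{"tx":0,"ty":-0.5,"tz":25,"wx":0,"wy":0,"wz":0},{"tx":0,"ty":-0.5,"tz":50,"wx":0,"wy":0,"wz":0},{"tx":0,"ty":-0.5,"tz":65,"wx":0,"wy":0,"wz":0},{"tx":0,"ty":-0.5,"tz":70,"wx":0,"wy":0,"wz":0},{"tx":0,"ty":-0.5,"tz":70,"wx":0,"wy":0,"wz":0}]' 50
python3 -m handwheel '[{"tx":0,"ty":0,"tz":0,"wx":0,"wy":0,"wz":0},{"tx":0,"ty":0,"tz":0,"wx":0,"wy":0,"wz":0},{"tx":0,"ty":0,"tz":0,"wx":0,"wy":0,"wz":0},{"tx":0,"ty":0,"tz":0,"wx":0,"wy":0,"wz":0},{"tx":0,"ty":0,"tz":0,"wx":0,"wy":0,"wz":0}]' 0 60
python3 rem.py
```

```text
clock: 11.6
tool_pos: [538.6, -32.5, 116.8]
tool_rot: [2.282, -2.158, -0.001]
contact_force: [-0.2, 0.4, 0.2]
width: 50.2
clock: 12.1
tool_pos: [539.4, -33.4, 118.2]
tool_rot: [-2.28, 2.159, -0.002]
contact_force: [-0.8, 1.8, 5.5]
width: 8.6
clk 12.1 tcp [539.41 -33.38 118.25] jaw yaw -176.88974248579308 zaxis [ 0.  0. -1.] F [-0.84  1.78  5.45] w 8.647646713317293 q [-0.06  0.18 -0.23  1.16  0.   -1.69]
```

```bash

python3 -m handwheel '[{"tx":0,"ty":0,"tz":0,"wx":0,"wy":0,"wz":0.1},{"tx":0,"ty":0,"tz":0,"wx":0,"wy":0,"wz":0.2},{"tx":0,"ty":0,"tz":0,"wx":0,"wy":0,"wz":0.3},{"tx":0,"ty":0,"tz":0,"wx":0,"wy":0,"wz":0.4},{"tx":0,"ty":0,"tz":0,"wx":0,"wy":0,"wz":0.5}]'
python3 rem.py
```

```text
clock: 12.6
tool_pos: [539.4, -33.4, 118.2]
tool_rot: [-1.67, 2.659, -0.001]
contact_force: [-1.5, 1.2, 6.6]
width: 8.6
clk 12.6 tcp [539.37 -33.4  118.24] jaw yaw 154.25019473918772 zaxis [ 0.  0. -1.] F [-1.49  1.19  6.57] w 8.570583718586054 q [-0.06  0.18 -0.23  1.16  0.   -1.18]
```

```bash

python3 -m handwheel '[{"tx":0,"ty":0,"tz":0,"wx":0,"wy":0,"wz":0.12},{"tx":0,"ty":0,"tz":0,"wx":0,"wy":0,"wz":0.24},{"tx":0,"ty":0,"tz":0,"wx":0,"wy":0,"wz":0.36},{"tx":0,"ty":0,"tz":0,"wx":0,"wy":0,"wz":0.48},{"tx":0,"ty":0,"tz":0,"wx":0,"wy":0,"wz":0.6}]'
python3 -m handwheel '[{"tx":0,"ty":0,"tz":0,"wx":0,"wy":0,"wz":0.1},{"tx":0,"ty":0,"tz":0,"wx":0,"wy":0,"wz":0.2},{"tx":0,"ty":0,"tz":0,"wx":0,"wy":0,"wz":0.3},{"tx":0,"ty":0,"tz":0,"wx":0,"wy":0,"wz":0.4},{"tx":0,"ty":0,"tz":0,"wx":0,"wy":0,"wz":0.5}]'
python3 - <<'E'
from rig import ctrl
import cv2,numpy as np
n="wrist"
c=ctrl.capture(n); np.savez(f"{n}6.npz",**c); im=c["color"][:,:,::-1]
cv2.imwrite(f"pics/{n}6.png",im)
E
python3 rem.py
```

```text
clock: 13.1
tool_pos: [539.3, -33.4, 118.2]
tool_rot: [-0.808, 3.034, -0.0]
contact_force: [-2.1, 1.1, 6.0]
width: 8.5
clock: 13.6
tool_pos: [539.3, -33.3, 118.3]
tool_rot: [-0.034, 3.14, 0.0]
contact_force: [-1.0, 0.7, 6.1]
width: 9.2
clk 13.65 tcp [539.29 -33.34 118.23] jaw yaw 90.98370475038554 zaxis [ 0.  0. -1.] F [-1.6   1.55  5.68] w 8.6022656945053 q [-0.06  0.18 -0.23  1.16  0.   -0.08]
```

View pics/wrist6.png

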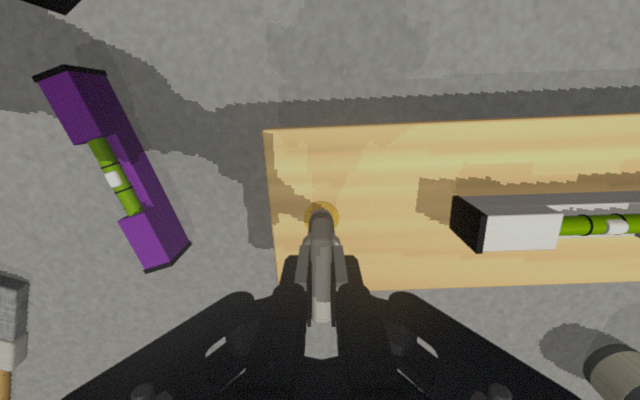

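```bash

python3 -m handwheel '[{"tx":0,"ty":0,"tz":0,"wx":0,"wy":0,"wz":0},{"tx":0,"ty":0,"tz":0,"wx":0,"wy":0,"wz":0},{"tx":0,"ty":0,"tz":0,"wx":0,"wy":0,"wz":0},{"tx":0,"ty":0,"tz":0,"wx":0,"wy":0,"wz":0},{"tx":0,"ty":0,"tz":0,"wx":0,"wy":0,"wz":0}]'
python3 -m handwheel '[{"tx":0,"ty":0,"tz":0,"wx":0,"wy":0,"wz":0},{"tx":0,"ty":0,"tz":0,"wx":0,"wy":0,"wz":0},{"tx":0,"ty":0,"tz":0,"wx":0,"wy":0,"wz":0},{"tx":0,"ty":0,"tz":0,"wx":0,"wy":0,"wz":0},{"tx":0,"ty":0,"tz":0,"wx":0,"wy":0,"wz":0}]'
python3 -m handwheel '[{"tx":0,"ty":0,"tz":0,"wx":0,"wy":0,"wz":0},{"tx":0,"ty":0,"tz":0,"wx":0,"wy":0,"wz":0},{"tx":0,"ty":0,"tz":0,"wx":0,"wy":0,"wz":0},{"tx":0,"ty":0,"tz":0,"wx":0,"wy":0,"wz":0},{"tx":0,"ty":0,"tz":0,"wx":0,"wy":0,"wz":0}]'
python3 - <<'E'
from rig import ctrl
import cv2,numpy as np
n="wrist"
c=ctrl.capture(n); np.savez(f"{n}7.npz",**c); im=c["color"][:,:,::-1]
cv2.imwrite(f"pics/{n}7.png",cv2.resize(im[180:260,440:640],None,fx=4,fy=4,interpolation=cv2.INTER_CUBIC))
E
```

```text
clock: 14.15
tool_pos: [539.3, -33.4, 118.2]
tool_rot: [-0.039, 3.14, 0.001]
contact_force: [-1.7, 1.2, 6.0]
width: 8.3
clock: 14.65
tool_pos: [539.3, -33.3, 118.2]
tool_rot: [-0.039, 3.14, 0.001]
contact_force: [-1.3, 0.8, 6.6]
width: 8.7
clock: 15.15
tool_pos: [539.3, -33.4, 118.2]
tool_rot: [-0.039, 3.14, 0.001]
contact_force: [-1.6, 1.0, 6.1]
width: 8.6
```

View pics/wrist7.png

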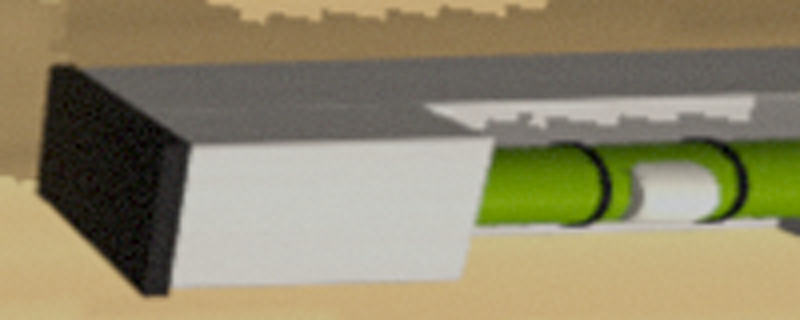

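```bash

python3 -m handwheel '[{"tx":0,"ty":0,"tz":0,"wx":0,"wy":0,"wz":0},{"tx":0,"ty":0,"tz":0,"wx":0,"wy":0,"wz":0},{"tx":0,"ty":0,"tz":0,"wx":0,"wy":0,"wz":0},{"tx":0,"ty":0,"tz":0,"wx":0,"wy":0,"wz":0}]' 40
python3 -m handwheel '[{"tx":0,"ty":0,"tz":-20,"wx":0,"wy":0,"wz":0},{"tx":0,"ty":0,"tz":-50,"wx":0,"wy":0,"wz":0},{"tx":0,"ty":0,"tz":-80,"wx":0,"wy":0,"wz":0},{"tx":0,"ty":0,"tz":-80,"wx":0,"wy":0,"wz":0},{"tx":0,"ty":0,"tz":-80,"wx":0,"wy":0,"wz":0}]'
python3 rem.py 530.2 93.8 180 3.4
```

```text
clock: 15.6
tool_pos: [538.9, -33.5, 116.9]
tool_rot: [0.04, -3.141, 0.0]
contact_force: [0.5, -0.2, -0.7]
width: 39.9
clock: 16.1
tool_pos: [539.4, -33.5, 197.5]
tool_rot: [-0.04, 3.14, -0.0]
contact_force: [0.2, -0.7, -0.9]
width: 39.8
clk 16.1 tcp [539.37 -33.52 197.48] jaw yaw 91.44146921375871 zaxis [ 0. -0. -1.] F [ 0.2  -0.71 -0.94] w 39.756986817597834 q [-0.06  0.16 -0.08  1.34  0.   -0.09]
shift [  5.99 127.51  17.46]
turn [0.   0.   1.54]
```

```bash

python3 -m handwheel '[{"tx":1,"ty":25,"tz":0,"wx":0,"wy":0,"wz":0.13},{"tx":2,"ty":50,"tz":0,"wx":0,"wy":0,"wz":0.26},{"tx":3,"ty":75,"tz":0,"wx":0,"wy":0,"wz":0.4},{"tx":4,"ty":100,"tz":0,"wx":0,"wy":0,"wz":0.53},{"tx":6,"ty":127.5,"tz":0,"wx":0,"wy":0,"wz":0.66}]' 0
python3 -m handwheel '[{"tx":0,"ty":0,"tz":0,"wx":0,"wy":0,"wz":0.14},{"tx":0,"ty":0,"tz":0,"wx":0,"wy":0,"wz":0.28},{"tx":0,"ty":0,"tz":0,"wx":0,"wy":0,"wz":0.42},{"tx":0,"ty":0,"tz":0,"wx":0,"wy":0,"wz":0.56},{"tx":0,"ty":0,"tz":0,"wx":0,"wy":0,"wz":0.69}]'
python3 -m handwheel '[{"tx":0,"ty":0,"tz":0,"wx":0,"wy":0,"wz":0.1},{"tx":0,"ty":0,"tz":0,"wx":0,"wy":0,"wz":0.19},{"tx":0,"ty":0,"tz":0,"wx":0,"wy":0,"wz":0.19},{"tx":0,"ty":0,"tz":0,"wx":0,"wy":0,"wz":0.19},{"tx":0,"ty":0,"tz":0,"wx":0,"wy":0,"wz":0.19}]'
python3 - <<'E'
from rig import ctrl
import cv2,numpy as np
n="wrist"
c=ctrl.capture(n); np.savez(f"{n}8.npz",**c); im=c["color"][:,:,::-1]
cv2.imwrite(f"pics/{n}8.png",im)
E
python3 rem.py 530.2 93.8 180 3.4
```

```text
clock: 16.6
tool_pos: [528.9, 94.5, 195.3]
tool_rot: [-0.989, -2.98, 0.002]
contact_force: [0.4, -0.8, 0.1]
width: 0.2
clock: 17.1
tool_pos: [528.9, 93.8, 195.3]
tool_rot: [-1.938, -2.471, 0.003]
contact_force: [-0.3, 0.4, 0.1]
width: -0.0
clock: 17.6
tool_pos: [529.5, 93.8, 196.4]
tool_rot: [-2.156, -2.284, 0.001]
contact_force: [-0.8, 0.4, 0.6]
width: -0.5
clk 17.65 tcp [529.54  93.78 196.66] jaw yaw 3.2724065734459256 zaxis [-0. -0. -1.] F [-0.88 -0.2   0.09] w 0.33301415264450623 q [ 0.18  0.15 -0.08  1.33 -0.    1.69]
shift [-0.01  0.67 16.66]
turn [-0.  0. -0.]
```

View pics/wrist8.png

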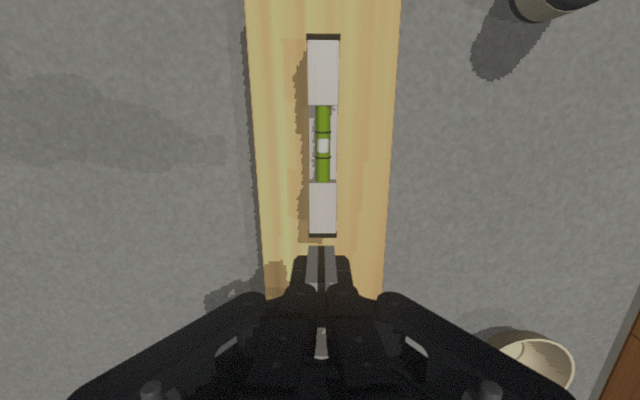

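```bash
python3 - <<'E'
from h import *
np.set_printoptions(precision=1,suppress=True)
c=load("wrist8.npz"); im=c["color"][:,:,::-1]
cv2.imwrite("pics/w8z.png",cv2.resize(im[90:200,290:355],None,fx=5,fy=5,interpolation=cv2.INTER_CUBIC))
for p in [(323,36),(323,107),(323,182),(323,235)]: print(onz(c,*p,95.7))
for v in (131.5,145,157.5): print(onz(c,323,v,90.2))
E
python3 rem.py
```

```text
[523.5 220.3  95.7]
[526.4 171.4  95.7]
[530.  111.7  95.7]
[532.9  63.4  95.7]
[527.6 152.4  90.2]
[528.2 141.6  90.2]
[528.8 131.3  90.2]
clk 17.65 tcp [529.54  93.78 196.66] jaw yaw 3.2724065734459256 zaxis [-0. -0. -1.] F [-0.88 -0.2   0.09] w 0.33301415264450623 q [ 0.18  0.15 -0.08  1.33 -0.    1.69]
```

View pics/w8z.png

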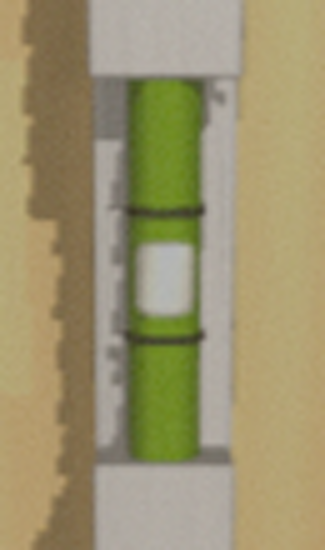

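```bash

python3 -m handwheel '[{"tx":-3,"ty":1,"tz":30,"wx":0,"wy":0,"wz":0},{"tx":-6,"ty":1.3,"tz":60,"wx":0,"wy":0,"wz":0},{"tx":-6,"ty":1.3,"tz":80,"wx":0,"wy":0,"wz":0},{"tx":-6,"ty":1.3,"tz":90,"wx":0,"wy":0,"wz":0},{"tx":-6,"ty":1.3,"tz":90,"wx":0,"wy":0,"wz":0}]' 0
python3 -m handwheel '[{"tx":0,"ty":0,"tz":0,"wx":0,"wy":0,"wz":0},{"tx":0,"ty":0,"tz":2,"wx":0,"wy":0,"wz":0},{"tx":0,"ty":0,"tz":4,"wx":0,"wy":0,"wz":0},{"tx":0,"ty":0,"tz":6,"wx":0,"wy":0,"wz":0},{"tx":0,"ty":0,"tz":6,"wx":0,"wy":0,"wz":0}]'
```

```text
clock: 18.15
tool_pos: [530.5, 87.8, 105.8]
tool_rot: [-2.157, -2.282, 0.003]
contact_force: [-0.2, 0.6, 0.8]
width: 0.1
clock: 18.65
tool_pos: [531.3, 87.9, 101.1]
tool_rot: [-2.158, -2.283, 0.0]
contact_force: [-0.2, 0.3, -0.7]
width: 0.1
```

```bash

python3 -m handwheel '[{"tx":0,"ty":0,"tz":0.5,"wx":0,"wy":0,"wz":0},{"tx":0,"ty":0,"tz":1,"wx":0,"wy":0,"wz":0},{"tx":0,"ty":0,"tz":1.5,"wx":0,"wy":0,"wz":0},{"tx":0,"ty":0,"tz":1.5,"wx":0,"wy":0,"wz":0}]'
```

```text
clock: 19.05
tool_pos: [531.3, 87.9, 99.5]
tool_rot: [-2.158, -2.283, 0.0]
contact_force: [-0.1, 0.2, 0.4]
width: 0.3
```

```bash

python3 -m handwheel '[{"tx":0,"ty":0,"tz":0.5,"wx":0,"wy":0,"wz":0},{"tx":0,"ty":0,"tz":1,"wx":0,"wy":0,"wz":0},{"tx":0,"ty":0,"tz":1.5,"wx":0,"wy":0,"wz":0},{"tx":0,"ty":0,"tz":1.5,"wx":0,"wy":0,"wz":0}]'
```

```text
clock: 19.45
tool_pos: [531.3, 87.9, 98.0]
tool_rot: [-2.158, -2.283, 0.0]
contact_force: [0.7, -0.1, -0.3]
width: 0.0
```

```bash

python3 -m handwheel '[{"tx":0,"ty":0,"tz":0.5,"wx":0,"wy":0,"wz":0},{"tx":0,"ty":0,"tz":1,"wx":0,"wy":0,"wz":0},{"tx":0,"ty":0,"tz":1,"wx":0,"wy":0,"wz":0}]'
```

```text
clock: 19.75
tool_pos: [531.3, 87.9, 97.0]
tool_rot: [-2.158, -2.283, 0.0]
contact_force: [-0.2, -0.4, -0.2]
width: 0.2
```

```bash

python3 -m handwheel '[{"tx":0,"ty":0,"tz":0.5,"wx":0,"wy":0,"wz":0},{"tx":0,"ty":0,"tz":0.8,"wx":0,"wy":0,"wz":0},{"tx":0,"ty":0,"tz":0.8,"wx":0,"wy":0,"wz":0}]'
```

```text
clock: 20.05
tool_pos: [531.4, 87.9, 96.2]
tool_rot: [-2.158, -2.283, 0.0]
contact_force: [0.3, 0.0, -0.7]
width: -0.0
```

```bash

python3 -m handwheel '[{"tx":0,"ty":0,"tz":0.3,"wx":0,"wy":0,"wz":0},{"tx":0,"ty":0,"tz":0.5,"wx":0,"wy":0,"wz":0},{"tx":0,"ty":0,"tz":0.5,"wx":0,"wy":0,"wz":0}]'
```

```text
clock: 20.35
tool_pos: [531.3, 87.9, 95.8]
tool_rot: [-2.158, -2.283, 0.0]
contact_force: [-0.9, 0.5, 0.3]
width: -0.2
```

```bash

python3 -m handwheel '[{"tx":0,"ty":0,"tz":0.3,"wx":0,"wy":0,"wz":0},{"tx":0,"ty":0,"tz":0.5,"wx":0,"wy":0,"wz":0},{"tx":0,"ty":0,"tz":0.5,"wx":0,"wy":0,"wz":0}]'
```

```text
clock: 20.65
tool_pos: [531.3, 87.9, 95.3]
tool_rot: [-2.158, -2.283, -0.0]
contact_force: [0.4, -0.6, -0.2]
width: 0.2
```

```bash

python3 -m handwheel '[{"tx":0,"ty":0,"tz":0.3,"wx":0,"wy":0,"wz":0},{"tx":0,"ty":0,"tz":0.5,"wx":0,"wy":0,"wz":0},{"tx":0,"ty":0,"tz":0.5,"wx":0,"wy":0,"wz":0}]'
```

```text
clock: 20.95
tool_pos: [531.4, 87.9, 95.0]
tool_rot: [2.158, 2.283, 0.0]
contact_force: [-0.3, -0.1, 3.9]
width: 0.2
```

```bash
python3 - <<'E'
from rig import ctrl
import cv2,numpy as np
n="wrist"
c=ctrl.capture(n); np.savez(f"{n}9.npz",**c); im=c["color"][:,:,::-1]
s=ctrl.capture("scene")["color"][:,:,::-1]
cv2.imwrite(f"pics/{n}9.png",np.hstack([im[:,160:480],cv2.resize(s[150:310,290:470],None,fx=2.5,fy=2.5)]))
E
python3 rem.py
```

```text
clk 21.05 tcp [531.4   87.91  95.03] jaw yaw 3.2080039106056164 zaxis [ 0.  0. -1.] F [-0.63 -0.58  3.03] w 0.22861770407171828 q [ 0.16  0.19 -0.27  1.11 -0.    1.68]
```

View pics/wrist9.png

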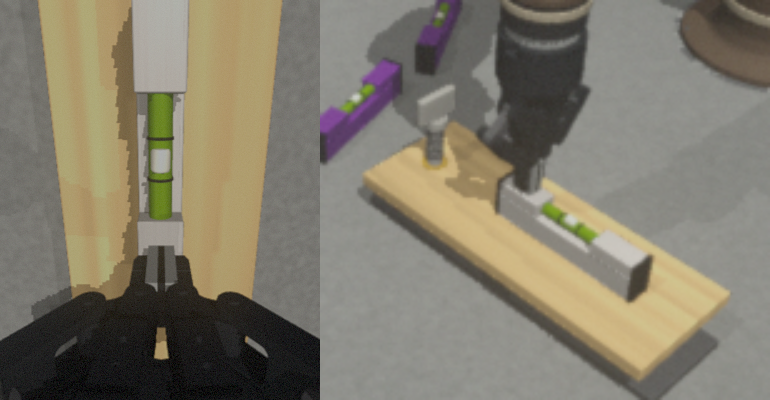

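Contact has been made on the near end piece, with the bubble at row 160 between rings at 138 and 180. I'll increase the push to about 10 N.

```bash

python3 -m handwheel '[{"tx":0,"ty":0,"tz":0.2,"wx":0,"wy":0,"wz":0},{"tx":0,"ty":0,"tz":0.4,"wx":0,"wy":0,"wz":0},{"tx":0,"ty":0,"tz":0.4,"wx":0,"wy":0,"wz":0},{"tx":0,"ty":0,"tz":0.4,"wx":0,"wy":0,"wz":0}]'
```

```text
clock: 21.45
tool_pos: [531.5, 87.9, 95.0]
tool_rot: [2.158, 2.282, 0.001]
contact_force: [-2.1, -0.1, 5.6]
width: 0.0
```

```bash

python3 -m handwheel '[{"tx":0,"ty":0,"tz":0.2,"wx":0,"wy":0,"wz":0},{"tx":0,"ty":0,"tz":0.4,"wx":0,"wy":0,"wz":0},{"tx":0,"ty":0,"tz":0.6,"wx":0,"wy":0,"wz":0},{"tx":0,"ty":0,"tz":0.6,"wx":0,"wy":0,"wz":0},{"tx":0,"ty":0,"tz":0.6,"wx":0,"wy":0,"wz":0}]'
```

```text
clock: 21.95
tool_pos: [531.5, 87.9, 95.0]
tool_rot: [2.158, 2.282, 0.001]
contact_force: [-3.9, -0.6, 9.6]
width: -0.1
```

```bash

python3 -m handwheel '[{"tx":0,"ty":-0.2,"tz":0,"wx":0,"wy":0,"wz":0},{"tx":0,"ty":-0.4,"tz":0.1,"wx":0,"wy":0,"wz":0},{"tx":0,"ty":-0.4,"tz":0.1,"wx":0,"wy":0,"wz":0},{"tx":0,"ty":-0.4,"tz":0.1,"wx":0,"wy":0,"wz":0},{"tx":0,"ty":-0.4,"tz":0.1,"wx":0,"wy":0,"wz":0}]'
python3 -m handwheel '[{"tx":0,"ty":0,"tz":0,"wx":0,"wy":0,"wz":0},{"tx":0,"ty":0,"tz":0,"wx":0,"wy":0,"wz":0},{"tx":0,"ty":0,"tz":0,"wx":0,"wy":0,"wz":0},{"tx":0,"ty":0,"tz":0,"wx":0,"wy":0,"wz":0},{"tx":0,"ty":0,"tz":0,"wx":0,"wy":0,"wz":0}]'
python3 -m handwheel '[{"tx":0,"ty":0,"tz":0,"wx":0,"wy":0,"wz":0},{"tx":0,"ty":0,"tz":0,"wx":0,"wy":0,"wz":0},{"tx":0,"ty":0,"tz":0,"wx":0,"wy":0,"wz":0},{"tx":0,"ty":0,"tz":0,"wx":0,"wy":0,"wz":0},{"tx":0,"ty":0,"tz":0,"wx":0,"wy":0,"wz":0}]'
python3 - <<'E'
from rig import ctrl
import cv2,numpy as np
n="wrist"
c=ctrl.capture(n); np.savez(f"{n}10.npz",**c); im=c["color"][:,:,::-1]
cv2.imwrite(f"pics/{n}10.png",cv2.resize(im[80:280,260:390],None,fx=3,fy=3,interpolation=cv2.INTER_CUBIC))
E
python3 rem.py
```

```text
clock: 22.45
tool_pos: [531.5, 87.9, 95.0]
tool_rot: [2.158, 2.282, 0.002]
contact_force: [-2.1, -1.5, 9.9]
width: 0.1
clock: 22.95
tool_pos: [531.5, 87.9, 95.0]
tool_rot: [2.158, 2.282, 0.002]
contact_force: [-3.3, -0.3, 9.4]
width: -0.1
clock: 23.45
tool_pos: [531.5, 87.9, 95.0]
tool_rot: [2.158, 2.282, 0.002]
contact_force: [-2.7, -0.5, 10.3]
width: -0.0
clk 23.5 tcp [531.47  87.93  94.99] jaw yaw 3.208937893278502 zaxis [ 0.  0. -1.] F [-2.98 -0.15  9.04] w 0.40716319469995443 q [ 0.16  0.18 -0.27  1.11 -0.    1.68]
```

View pics/wrist10.png

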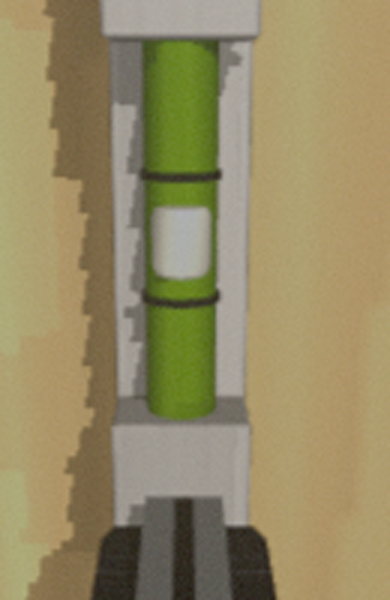

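The rings are at rows 175 and 298 (middle 236.5) and the bubble is at 243. That puts it about 1 mm off centre, with a steady push of about 10 N, so I'm handing in.

```bash
python3 -c "
from rig import ctrl
print(ctrl.job_done())"
```

```text
the job is handed in; nothing more can be done
None
```

The job is handed in, at about 23.5 s on the robot's clock. No verdict was reported.

- **Placing:** I put the spirit level lengthwise on the shelf and let go. It touched down at about 8 N.
- **Levelling:** I turned the foot about 1.6 rad clockwise by its wing handle. The bubble started at about 16 mm towards +y.
- **Pressing:** I pressed with closed fingers on the end piece nearest the foot and finished while still pressing.

**Last checks:**
- The push was steady at 9 to 10 N downward, with no visible movement.
- The bubble rested about 1 mm from the middle, between the rings.
- A sideways force of about 3 N remained; a 0.4 mm correction cut it only slightly, from about 4 N.
- The finger tips met the level about 0.7 mm lower than I had estimated, within the calibration error.
- I didn't touch the bowl, jar or brush, but I took no final picture to check that they stayed in place.

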